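Rock the sorting gate over and feed the heat sink into the other bin

TASK

The seesaw gate of the sorting stand leans towards the left bin, where the two copper-wound chokes lie. With a fingertip, press the raised right end of the gate down until the gate has rocked fully over onto its right-hand stop; then push the black heat sink along the feed shelf and off its edge onto the gate, so that it slides down into the empty right bin. Do not pick anything up, and leave everything else where it is.

Things in the scene. Friction and masses are not known exactly. Their poses are not given: they have to be found in the camera images.
- sorter: sorting stand, fixed to the bench: grey base board 500 mm (y) x 130 mm with a bin at each end, the seesaw gate in the middle and the feed shelf on the robot's side. Origin on the bench under the middle of the gate's pivot; x points away from the robot (along the shelf to the gate), y to the left bin, z up. The gate's pivot axis runs along its x, 92 mm above the bench
- gate (a joint): tilt of the seesaw gate about its pivot (rad): -0.48 = left end (+y of the stand) down on its stop, 0 = level, +0.48 = right end (-y) down on its stop. Starts between -0.48 and -0.38. Slick steel tray 240 mm (y) x 84 mm (x), its floor 6 mm above the pivot axis, orange lips 17 mm high except opposite the shelf. Pivot friction (0.08 N m, about 1 N at the pads) keeps it wherever it is left
- gate_right_pad (a point): centre of the orange press pad (40 x 28 mm, flush) on the tray floor near the gate's right end, 100 mm from the pivot; moves with the gate: about 143 mm above the bench when raised, 51 mm when fully down, between the right bin's side walls, which are 94 mm apart (sorter x from -47 to +47 mm) and 63 mm above the bench. Its axes are the gate's
- gate_left_pad (a point): the same at the gate's left end
- shelf_edge (a point): middle of the feed shelf's far edge, on its top face, 122 mm above the bench, 26 mm on the robot's side of the pivot centre. The shelf is 130 mm long (from here towards the robot, the stand's -x) and level; a 56 mm wide lane with blue side rails 6 mm high, open at both ends. It reaches over the near part of the gate, whose tray floor when level lies 24 mm lower
- heatsink: black finned heat sink, 38 mm (its x, along the lane) x 45 mm (its y, across) x 22 mm high, 30 to 60 g, standing loose on the feed shelf, fins up, its centre 24 to 59 mm from the shelf edge and turned at most 0.12 rad from the lane. Origin at the centre of its underside. Once its whole length has been pushed past the shelf edge it slides down the tilted gate by itself
- bin_right: right bin, grey, empty, 146 x 119 x 56 mm, fixed on the stand, its low front (27 mm) to the gate. Origin at the centre of its underside, 8 mm above the bench; its own x points away from the gate (the stand's -y); inside about 117 x 94 mm, floor 2 mm thick
- bin_left: left bin, the same, its own x pointing away from the gate (the stand's +y); holds two chokes. A tall blue drawer cabinet stands to the left of and behind it (about x above 0.58, y above 0.32 m): keep the arm clear of it
- choke_a: ring choke wound with copper wire, 21 mm across, 9 mm high, in the left bin; origin at its underside; leave alone
- choke_b: second such choke in the left bin; leave alone
- red_jar: white jar with red cap, 51 mm across, 56 mm high, on the bench; origin at its underside; leave alone
- blue_jar: white jar with blue cap, 51 mm across, 56 mm high; origin at its underside; leave alone
- transformer: small transformer 46 x 42 x 34 mm on the bench, at the right; origin at its underside; leave alone
- screwdriver: screwdriver with yellow handle, 159 mm long, lying on the bench at the left; origin near its middle; leave alone
Mind the look-alikes: they are no part of the job. What is meant by the heatsink is not blue, brown or pink, and is the smaller of those in its own colour.

How it is judged:
On the way, in this order (a step that is already met when the one before it is completed fails the run):
1. the gate is rocked over onto its right-hand stop while the heat sink is still on the shelf (value of joint gate above 0.42 rad and x of heatsink in the frame of sorter below -0.03 m and z of heatsink in the frame of sorter above 0.115 m), for 0.2 s.
2. the heat sink is on the gate, past the shelf edge (x of heatsink in the frame of sorter between -0.026 and 0.05 m and y of heatsink in the frame of sorter between -0.13 and 0.06 m and z of heatsink in the frame of sorter between 0.035 and 0.122 m), for 0.02 s.
3. the heat sink has slid into the right bin (x of heatsink in the frame of bin_right between -0.055 and 0.062 m and y of heatsink in the frame of bin_right between -0.05 and 0.05 m and z of heatsink in the frame of bin_right between -0.005 and 0.045 m), for 0.2 s.
At the end, for the whole second after the job is handed in: the heat sink lies at rest inside the right bin (speed below 0.02 m/s; its origin within the bin's inside and less than 45 mm above the bin's underside) and the gate is still down to the right (joint above 0.42) (all of step 3 and value of joint gate above 0.42 rad and linear speed of heatsink below 0.02 m/s and velocity of joint gate between -0.05 and 0.05 rad/s); the robot touches nothing.
It fails at once if the heat sink is lifted more than 12 mm off the shelf (z of heatsink in the frame of sorter above 0.134 m).
It fails at once if the heat sink leaves the shelf before the gate is rocked over (x of heatsink in the frame of sorter above -0.026 m and value of joint gate below 0.25 rad).
It fails at once if the heat sink ends up on the left bin's side (y of heatsink in the frame of sorter above 0.1 m).
It fails at once if one of the jars, transformer, screwdriver or chokes is moved by more than 20 mm (distance of any of red_jar, blue_jar, transformer, screwdriver, choke_a, choke_b from where it was at the start of the episode above 0.02 m).
It also fails if it takes over 45 s, if anything falls off the work surface, if the arm or the gripper's body presses on something with over 40 N, if the wrist force passes 120 N, or if a joint passes its speed limit or range.

ROBOT

A 6-joint arm with a two-finger parallel gripper is mounted at the origin on a cart in front of the work surface, level with it; the furniture and walls round the work are solid. World frame = base frame: x ahead of the robot, y to its left, z up, the work surface at z = 0. Lengths are in m, angles in rad, forces in N, time in s.
With the tool pointing down it reaches from about 0.35 to 0.725 m from the base axis. Payload 6 kg.
Tool frame: the origin (TCP) lies at the very end of the fingers, on their centre line; the grasp point (between the pads) lies ctrl.grip_point_offset behind it (ctrl.grip_point_offset is the distance from the TCP to the grasp point, in m); z points along the fingers, y is the line along which they close (so a half turn about z gives the same grasp; the last joint's range is limited). The gripper opens to 85 mm and grips with 20 to 120 N. Pads are 22 mm wide; open, the fingers measure 114 mm over their backs; the gripper's body (76 mm by 85 mm) begins 54 mm behind the grasp point. The pads swing forward as they close: fully open they stand 13 mm farther back than shut.
Start: joints at [1.625, 0.04, 0.085, 0, -1.615, -0.334], TCP at [0.166, 0.577, 0.231] pointing down, gripper open.
Joint ranges: [-2.56, 2.56], [-1.29, 2.01], [-1.08, 1.49], [-3.29, 1.98], [-2.81, -0.18], [-2.99, 2.99]. Speed limits (rad/s): [2.57, 2.57, 3.01, 3.14, 3.14, 3.14].

INTERFACE

Orientations are given as a unit quaternion [x, y, z, w].
In Python, from bench import ctrl gives the robot as it stands.
- The arm moves only by the tool move_arm, never from a script. Its argument "deltas" is a list of rows, each an object of numbers: "dx", "dy", "dz": the shift along the tool's x, y, z in mm; "turn": the turn about the tool's z in rad; "grip": the closure, from 0 (fully open) to 1 (shut). In form: [{"dx": .., "dy": .., "dz": .., "turn": .., "grip": ..}, ...]. A call has 1 to 5 rows; each row is the pose to reach, as a shift and turn from the pose commanded when the call began, along the tool's axes at that moment; what a row does not reach only later rows make up. A row lasts 1/8 s, in which the tool goes at most 62.5 mm and 10.7 degrees, less where a joint would pass 70% of its speed; a pose out of reach is approached as far as the arm can. A call with a gripper value outside its range is refused whole. The fingers move at their own pace and stop on an object; "grip_force" is the grip in N (left out, the last holds). Time passes only in rows, so rows that repeat a pose let the fingers close. It gives the time, the measured TCP pose, the force, the opening and the grip force at its end, in the units of the state.
- ctrl.get_obs(): the state, without advancing time (a new reading comes with each control period).
- ctrl.read_camera(name): name is "scene" or "top" or "wrist"; returns a dict with "img" (400x640x3 uint8, red, green, blue), "fx", "fy", "cx", "cy" (pixels), "eye" and "attitude" of the camera in the world; the wrist camera has in their place "mount" (4x4, takes a point from camera to tool coordinates, whose origin is the TCP and whose axes are the flange's). Camera axes: x right, y down, z forward; pixel columns grow to the right and rows downward; lengths in m; the calibration is good to about 2 mm. A picture is of the moment at which its call begins: read the wrist's pose just before it. There is no depth.
- ctrl.hand_in(): hands the job in; it is judged then, once.
The state is a dict: "time_s": time; "q": joint angles; "dq": joint speeds; "joint_efforts": joint torques, N m; "eef_pos": TCP position; "tcp_rot": TCP orientation; "contact_force": force on the tool from outside, world axes, zero at the start; "torque": the same for the moment, N m; "finger_gap": opening from 0.0 (shut) to 1.0 (fully open); "grip_force": force on a finger pad.
Only numpy, scipy, OpenCV 4.12 (cv2) and the standard library are available. Lean on these libraries where they do the work, as an engineer would, in place of code of your own. Each camera call takes 0.05 s, during which the arm holds its last target. There are 200 camera calls.

## Working session

There is one attempt and no reset: what is moved stays moved. The work goes in short steps, Python scripts to look and compute and a tool call to move; the robot and the scene stay as the last step left them, time stands still between calls to the robot, and variables do not carry over. Pictures are saved under pics/ and viewed, at most 10 in all, crops included, and the job is handed in when it is done.

Besides the shell and the picture viewer there is one more tool, called as a command line: name --argument value ..., lists and objects as JSON in quotes. move_arm: Moves the arm, as the interface text tells. Its arguments: {"type":"object","properties":{"deltas":{"type":"array"},"grip_force":{"type":"number"}},"required":["deltas"]}

```bash
mkdir -p pics; python3 - <<'E'
from bench import ctrl
import cv2,numpy as np
o=ctrl.get_obs();print(o)
print(ctrl.grip_point_offset)
for n in("scene","top"):
    d=ctrl.read_camera(n);cv2.imwrite(f"pics/{n}0.png",d["img"][:,:,::-1]);print(n,{k:np.round(v,4).tolist() for k,v in d.items() if k!="img"})
E
```

```text
{'time_s': 0.0, 'q': array([ 1.62469962e+00,  4.08286181e-02,  8.37453967e-02, -4.92683632e-04,
       -1.61549925e+00, -3.33703054e-01]), 'dq': array([ 1.79716251e-03,  7.10994608e-04,  1.73424407e-03,  3.91757331e-04,
       -3.17440404e-05, -2.74151838e-04]), 'joint_efforts': array([-1.27025587e-04, -3.68193948e+01,  3.47420275e+01,  6.93246827e+00,
       -5.36653533e-03,  3.30350126e-06]), 'eef_pos': array([0.16551732, 0.57635455, 0.23022765]), 'tcp_rot': array([ 9.90231042e-01, -1.39433231e-01, -6.94988594e-05,  9.23753083e-04]), 'contact_force': array([-0.23993534, -0.18165902, -0.27651944]), 'torque': array([ 0.04230316,  0.00770459, -0.00594504]), 'grip_force': 0.0, 'finger_gap': 1.0023745832909052}
0.0187
scene {'fx': 385.8105, 'fy': 385.8105, 'cx': 319.3275, 'cy': 200.6841, 'eye': [0.097, 0.8805, 0.7143], 'attitude': [-0.1825, 0.8603, -0.4633, 0.1096]}
top {'fx': 408.781, 'fy': 408.781, 'cx': 324.1264, 'cy': 201.1675, 'eye': [0.3847, 0.0318, 1.2073], 'attitude': [-0.6978, 0.7131, -0.0484, 0.0479]}
```

View pics/scene0.png

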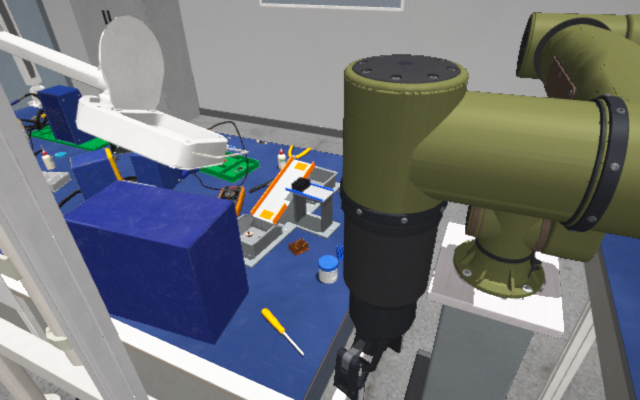

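View pics/top0.png

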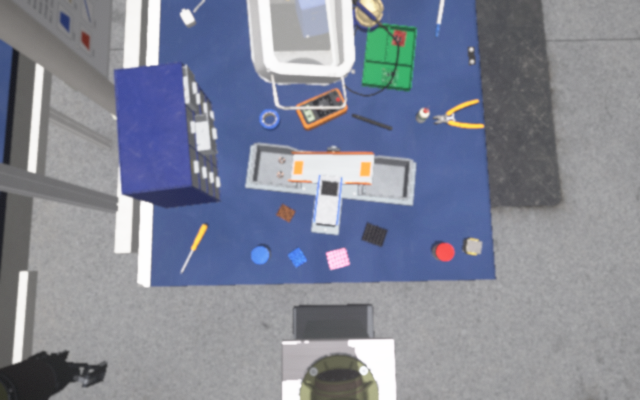

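Candidates in the top view are:
- black on the shelf (329,187)
- larger black on the bench (374,234)
- brown (286,213)
- blue (297,257)
- pink (338,258)

The small black one on the shelf fits the description. I'll check it in a close crop.

```bash
cat > h.py <<'E'
import numpy as np
from scipy.spatial.transform import Rotation as R
CAM=dict(top=(408.781,408.781,324.1264,201.1675,[0.3847,0.0318,1.2073],[-0.6978,0.7131,-0.0484,0.0479]),
 scene=(385.8105,385.8105,319.3275,200.6841,[0.097,0.8805,0.7143],[-0.1825,0.8603,-0.4633,0.1096]))
def pt(cam,u,v,z):
    fx,fy,cx,cy,e,a=CAM[cam]; d=R.from_quat(a).apply([(u-cx)/fx,(v-cy)/fy,1]); e=np.array(e)
    return e+d*(z-e[2])/d[2]
def px(cam,p):
    fx,fy,cx,cy,e,a=CAM[cam]; c=R.from_quat(a).inv().apply(np.array(p)-e); return np.array([fx*c[0]/c[2]+cx,fy*c[1]/c[2]+cy])
E
python3 - <<'E'
import cv2
from h import *
im=cv2.imread("pics/top0.png")[130:250,230:430]
cv2.imwrite("pics/topc.png",cv2.resize(im,None,fx=4,fy=4,interpolation=cv2.INTER_CUBIC))
for u,v in [(246,187),(414,204),(251,144),(415,160)]: print(u,v,pt("top",u,v,.01).round(3), pt("top",u,v,.064).round(3))
E
```

```text
246 187 [0.596 0.26  0.01 ] [0.587 0.25  0.064]
414 204 [ 0.535 -0.236  0.01 ] [ 0.528 -0.224  0.064]
251 144 [0.728 0.246 0.01 ] [0.712 0.236 0.064]
415 160 [ 0.667 -0.246  0.01 ] [ 0.655 -0.233  0.064]
```

View pics/topc.png

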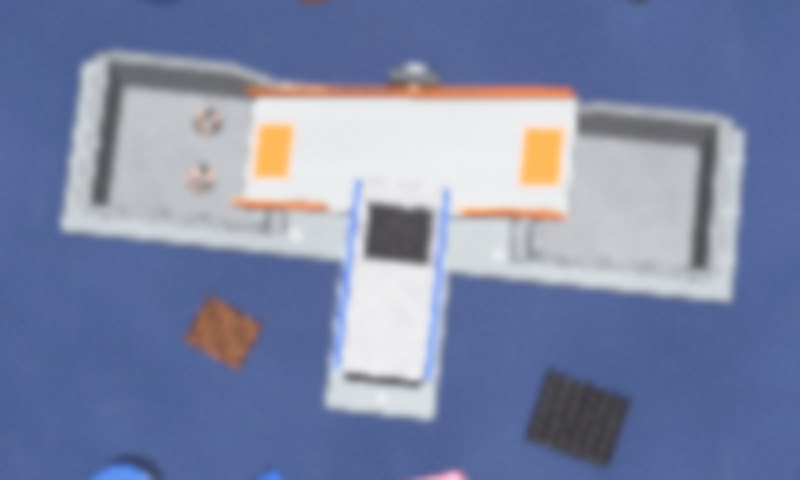

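The crop shows the small finned black sink on the shelf lane (399,232), the right pad (541,156), the left pad (273,151), the shelf far edge (360,180)–(447,188) and the chokes (207,120) and (202,177). The larger black look-alike is on the bench (578,417).

```bash
cat >> h.py <<'E'
def sw(s,p): # stand->world
    c,n=np.cos(s[2]),np.sin(s[2]); return np.array([s[0]+c*p[0]-n*p[1],s[1]+n*p[0]+c*p[1],p[2]])
def gp(g,y,x=0,h=.006): # gate point ; right end up for g<0
    return np.array([x,y*np.cos(g)-h*np.sin(g),.092+y*np.sin(g)+h*np.cos(g)])
E
python3 - <<'E'
from h import *
from scipy.optimize import least_squares
T=lambda u,v:np.array([u/4+230-.4,v/4+130-.4])
def pts(g): return [(T(541,156),gp(g,-.1)),(T(273,151),gp(g,.1)),
 (T(360,180),[-.026,.029,.128]),(T(447,188),[-.026,-.029,.128]),(T(337,370),[-.156,.029,.128]),(T(430,380),[-.156,-.029,.128]),
 (T(62,230),[-.065,.25,.008]),(T(733,300),[-.065,-.25,.008])]
f=lambda s:np.concatenate([px("top",sw(s,p))-m for m,p in pts(s[3])])
r=least_squares(f,[.62,0,-.1,-.43],loss='soft_l1');s=r.x;print(s.round(4),f(s).reshape(-1,2).round(1).tolist())
print("gate pad R",sw(s,gp(s[3],-.1)).round(4),sw(s,gp(.48,-.1)).round(4),"edge",sw(s,[-.026,0,.122]).round(4))
for c in [(370,204),(434,208),(427,264),(365,257),(399,232)]:
    w=pt("top",*T(*c),.144); d=w-[s[0],s[1],0]; print(c,(R.from_euler('z',-s[2]).apply(d)).round(4))
from bench import ctrl
o=ctrl.get_obs();print(R.from_quat(o['tcp_rot']).as_matrix().round(3))
E
```

```text
[ 0.6285  0.0076 -0.1263 -0.3807] [[0.3, 0.1], [0.2, 0.3], [0.1, -0.5], [-0.2, -0.3], [0.7, -0.0], [-0.8, -0.2], [-0.2, 0.3], [-0.2, 0.2]]
gate pad R [ 0.6171 -0.0823  0.1347] [ 0.617  -0.0831  0.0511] edge [0.6027 0.0109 0.122 ]
(370, 204) [-0.0459  0.0204  0.144 ]
(434, 208) [-0.0442 -0.022   0.144 ]
(427, 264) [-0.0819 -0.0211  0.144 ]
(365, 257) [-0.0815  0.0199  0.144 ]
(399, 232) [-0.0626 -0.0006  0.144 ]
[[ 0.961 -0.276 -0.   ]
 [-0.276 -0.961 -0.002]
 [ 0.     0.002 -1.   ]]
```

move_arm --deltas '[{"dx": 40, "dy": 44, "dz": -4, "turn": -0.05, "grip": 1}, {"dx": 80, "dy": 89, "dz": -8, "turn": -0.1, "grip": 1}, {"dx": 121, "dy": 133, "dz": -12, "turn": -0.154, "grip": 1}, {"dx": 161, "dy": 178, "dz": -16, "turn": -0.154, "grip": 1}, {"dx": 202, "dy": 222, "dz": -20, "turn": -0.154, "grip": 1}]'

```text
time_s: 0.72
eef_pos: [0.2988, 0.3056, 0.2512]
tcp_rot: [0.998, -0.062, -0.0, -0.0]
contact_force: [1.7, 0.2, 0.8]
finger_gap: -0.001
grip_force: 0.0
```

move_arm --deltas '[{"dx": 31, "dy": 46}, {"dx": 62, "dy": 92}, {"dx": 93, "dy": 138}, {"dx": 124, "dy": 184}, {"dx": 155, "dy": 230}]'

```text
$.deltas[0]: bad value
```

move_arm --deltas '[{"dx": 31, "dy": 46}, {"dx": 62, "dy": 92}, {"dx": 93, "dy": 138}, {"dx": 93, "dy": 138}]'

```text
$.deltas[0]: bad value
```

```bash
python3 - <<'E'
from h import *
import cv2
from bench import ctrl
s=[.6285,.0076,-.1263]
o=ctrl.get_obs();M=R.from_quat(o['tcp_rot']).as_matrix();p=o['eef_pos'];print(p,o['q'].round(2),o['contact_force'])
for n,t in dict(over=[-.0,-.097,.165],press=[0,-.097,.044],behind=[-.125,0,.165]).items(): print(n,sw(s,t).round(4),(1000*M.T@(sw(s,t)-p)).round(1))
d=ctrl.read_camera("wrist");cv2.imwrite("pics/w1.png",d["img"][:,:,::-1])
E
```

```text
[0.29880987 0.30562891 0.25121669] [ 1.27 -0.43 -0.28 -0.   -1.72  0.17] [1.6523386  0.21441621 0.84015786]
over [ 0.6163 -0.0886  0.165 ] [364.2 351.6  86.2]
press [ 0.6163 -0.0886  0.044 ] [364.2 351.6 207.2]
behind [0.5045 0.0233 0.165 ] [239.3 254.4  86.2]
```

View pics/w1.png

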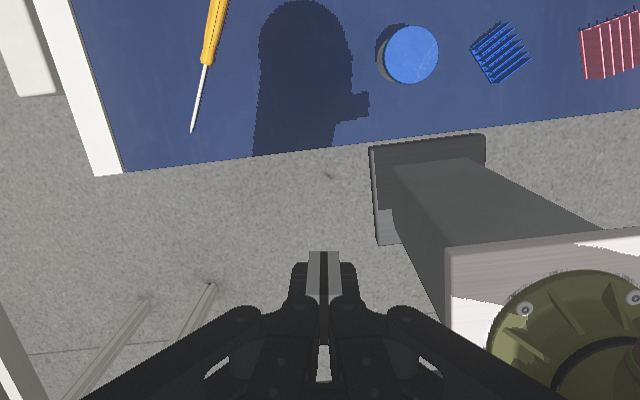

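The moves were refused because every key is required. The wrist picture therefore still shows the bench edge, with the screwdriver (205,60), the blue jar (408,53) and the look-alikes. I'll repeat them with full rows.

move_arm --deltas '[{"dx": 31, "dy": 46, "dz": 0, "turn": 0, "grip": 1}, {"dx": 62, "dy": 92, "dz": 0, "turn": 0, "grip": 1}, {"dx": 93, "dy": 138, "dz": 0, "turn": 0, "grip": 1}, {"dx": 124, "dy": 184, "dz": 0, "turn": 0, "grip": 1}, {"dx": 155, "dy": 230, "dz": 0, "turn": 0, "grip": 1}]'

```text
time_s: 1.4
eef_pos: [0.4238, 0.0582, 0.2512]
tcp_rot: [0.998, -0.063, 0.0, -0.0]
contact_force: [1.4, 1.2, 0.2]
finger_gap: -0.004
grip_force: 0.0
```

move_arm --deltas '[{"dx": 31, "dy": 46, "dz": 0, "turn": 0, "grip": 1}, {"dx": 62, "dy": 92, "dz": 0, "turn": 0, "grip": 1}, {"dx": 93, "dy": 138, "dz": 0, "turn": 0, "grip": 1}, {"dx": 93, "dy": 138, "dz": 0, "turn": 0, "grip": 1}]'

```text
time_s: 1.9
eef_pos: [0.4986, -0.0917, 0.2496]
tcp_rot: [0.998, -0.066, -0.002, 0.001]
contact_force: [-0.1, 0.8, -0.1]
finger_gap: 0.001
grip_force: 0.0
```

```bash
cat > st.py <<'E'
from h import *
import cv2,sys
from bench import ctrl
s=[.6285,.0076,-.1263]
o=ctrl.get_obs();M=R.from_quat(o['tcp_rot']).as_matrix();p=o['eef_pos'];print(o['time_s'],p.round(4),o['q'].round(2),o['contact_force'].round(1))
print("stand frame",R.from_euler('z',-s[2]).apply(p-[s[0],s[1],0]).round(4))
for n,t in dict(over=[-.0,-.097,.165],press=[0,-.097,.044],behind=[-.125,0,.165]).items(): print(n,sw(s,t).round(4),(1000*M.T@(sw(s,t)-p)).round(1))
if len(sys.argv)>2:
    d=ctrl.read_camera(sys.argv[1]);cv2.imwrite(sys.argv[2],d["img"][:,:,::-1])
E
python3 st.py wrist pics/w2.png
```

```text
1.9 [ 0.4986 -0.0917  0.2496] [ 0.22 -0.2  -0.11  0.   -1.67  1.22] [-0.1  0.8 -0.1]
stand frame [-0.1163 -0.1149  0.2496]
over [ 0.6163 -0.0886  0.165 ] [116.5 -18.6  84.2]
press [ 0.6163 -0.0886  0.044 ] [116.9 -18.7 205.2]
behind [0.5045 0.0233 0.165 ] [  -9.  -114.9   84.5]
```

View pics/w2.png

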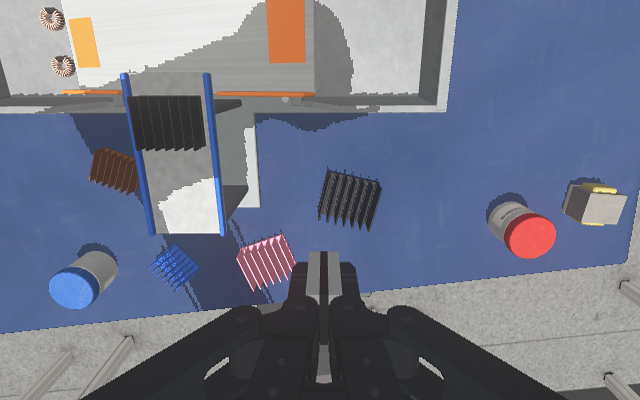

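The wrist view shows the right pad (287,30) and the heat sink on the shelf lane (167,122), which fits the stand pose. Next I move over the pad.

move_arm --deltas '[{"dx": 50, "dy": -8, "dz": 0, "turn": 0, "grip": 1}, {"dx": 100, "dy": -16, "dz": 10, "turn": 0, "grip": 1}, {"dx": 117, "dy": -19, "dz": 40, "turn": 0, "grip": 1}, {"dx": 117, "dy": -19, "dz": 80, "turn": 0, "grip": 1}, {"dx": 117, "dy": -19, "dz": 84, "turn": 0, "grip": 1}]'

```text
time_s: 2.58
eef_pos: [0.6151, -0.0831, 0.1637]
tcp_rot: [0.998, -0.062, -0.003, 0.0]
contact_force: [-1.3, 0.7, 0.7]
finger_gap: 0.003
grip_force: 0.0
```

```bash
python3 st.py wrist pics/w3.png
```

```text
2.575 [ 0.6151 -0.0831  0.1637] [ 0.19  0.1   0.03 -0.   -1.5   1.26] [-1.3  0.7  0.7]
stand frame [-0.0018 -0.0917  0.1637]
over [ 0.6163 -0.0886  0.165 ] [ 1.8  5.3 -1.3]
press [ 0.6163 -0.0886  0.044 ] [  2.6   5.3 119.7]
behind [0.5045 0.0233 0.165 ] [-123.   -91.9   -0.6]
```

View pics/w3.png

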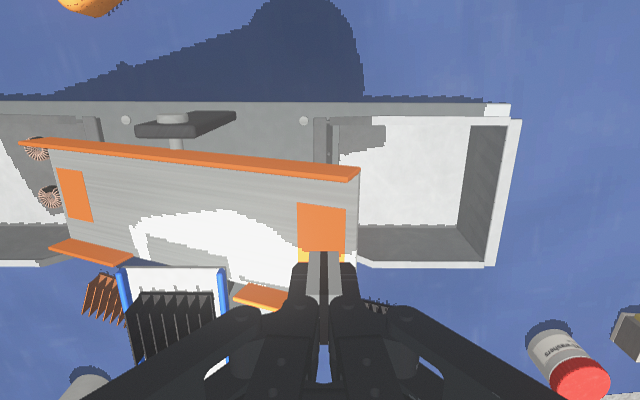

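The fingertip (322,252) stands over the right pad (322,228), and the heat sink (170,310) is still on the shelf. I press down.

move_arm --deltas '[{"dx": 1, "dy": 3, "dz": 15, "turn": 0, "grip": 1}, {"dx": 1, "dy": 3, "dz": 30, "turn": 0, "grip": 1}, {"dx": 1, "dy": 3, "dz": 45, "turn": 0, "grip": 1}, {"dx": 1, "dy": 3, "dz": 60, "turn": 0, "grip": 1}, {"dx": 1, "dy": 3, "dz": 75, "turn": 0, "grip": 1}]'

```text
time_s: 3.25
eef_pos: [0.6174, -0.0878, 0.0914]
tcp_rot: [0.998, -0.063, 0.0, 0.0]
contact_force: [-0.1, -0.4, 2.0]
finger_gap: -0.002
grip_force: 0.7
```

move_arm --deltas '[{"dx": 0, "dy": 0, "dz": 12, "turn": 0, "grip": 1}, {"dx": 0, "dy": 0, "dz": 22, "turn": 0, "grip": 1}, {"dx": 0, "dy": 0, "dz": 30, "turn": 0, "grip": 1}, {"dx": 0, "dy": 0, "dz": 35, "turn": 0, "grip": 1}, {"dx": 0, "dy": 0, "dz": 37, "turn": 0, "grip": 1}]'

```text
time_s: 3.88
eef_pos: [0.6174, -0.0877, 0.0551]
tcp_rot: [0.998, -0.063, -0.0, 0.0]
contact_force: [-0.5, 0.0, 0.7]
finger_gap: 0.0
grip_force: 0.4
```

```bash
python3 st.py
```

```text
3.875 [ 0.6174 -0.0877  0.0551] [ 0.18  0.15 -0.12  0.   -1.3   1.27] [-0.5  0.   0.7]
stand frame [ 0.001  -0.0959  0.0551]
over [ 0.6163 -0.0886  0.165 ] [  -1.     1.1 -109.9]
press [ 0.6163 -0.0886  0.044 ] [-1.   1.1 11.1]
behind [0.5045 0.0233 0.165 ] [-126.   -96.  -109.9]
```

Nearly there. I continue in 2 mm steps until the stop is felt.

move_arm --deltas '[{"dx": 0, "dy": 0, "dz": 2, "turn": 0, "grip": 1}, {"dx": 0, "dy": 0, "dz": 4, "turn": 0, "grip": 1}, {"dx": 0, "dy": 0, "dz": 5, "turn": 0, "grip": 1}, {"dx": 0, "dy": 0, "dz": 6, "turn": 0, "grip": 1}]'

```text
time_s: 4.38
eef_pos: [0.6182, -0.0882, 0.0513]
tcp_rot: [0.998, -0.063, 0.001, 0.001]
contact_force: [-1.8, -1.0, 8.4]
finger_gap: -0.003
grip_force: 4.3
```

move_arm --deltas '[{"dx": 0, "dy": 0, "dz": 1, "turn": 0, "grip": 1}, {"dx": 0, "dy": 0, "dz": 2, "turn": 0, "grip": 1}, {"dx": 0, "dy": 0, "dz": 2, "turn": 0, "grip": 1}]'

```text
time_s: 4.75
eef_pos: [0.6188, -0.0887, 0.0509]
tcp_rot: [0.998, -0.063, 0.002, 0.001]
contact_force: [-3.8, -0.8, 12.5]
finger_gap: 0.003
grip_force: 6.0
```

The force rises while z stays put, so the gate is on its stop. I go up and then around behind the heat sink.

move_arm --deltas '[{"dx": 0, "dy": 0, "dz": -20, "turn": 0, "grip": 1}, {"dx": 0, "dy": 0, "dz": -70, "turn": 0, "grip": 1}, {"dx": 0, "dy": 0, "dz": -120, "turn": 0, "grip": 1}, {"dx": 0, "dy": 0, "dz": -160, "turn": 0, "grip": 1}, {"dx": -40, "dy": -10, "dz": -160, "turn": 0, "grip": 1}]'

```text
time_s: 5.38
eef_pos: [0.5809, -0.0729, 0.211]
tcp_rot: [0.998, -0.063, 0.003, -0.0]
contact_force: [0.7, 0.4, 0.2]
finger_gap: 0.004
grip_force: 0.0
```

move_arm --deltas '[{"dx": -50, "dy": -20, "dz": 0, "turn": 0, "grip": 1}, {"dx": -88, "dy": -50, "dz": 0, "turn": 0, "grip": 1}, {"dx": -88, "dy": -86, "dz": 0, "turn": 0, "grip": 1}, {"dx": -88, "dy": -86, "dz": 10, "turn": 0, "grip": 1}, {"dx": -88, "dy": -86, "dz": 20, "turn": 0, "grip": 1}]'

```text
time_s: 6.0
eef_pos: [0.5024, 0.0237, 0.1869]
tcp_rot: [0.998, -0.063, -0.0, -0.0]
contact_force: [0.1, 0.0, 0.5]
finger_gap: -0.0
grip_force: 0.0
```

```bash
python3 st.py wrist pics/w4.png
```

```text
6.0 [0.5024 0.0237 0.1869] [ 0.45 -0.22 -0.24 -0.   -1.55  1.  ] [0.1 0.  0.5]
stand frame [-1.271e-01  1.000e-04  1.869e-01]
over [ 0.6163 -0.0886  0.165 ] [127.   97.2  21.9]
press [ 0.6163 -0.0886  0.044 ] [127.1  97.2 142.9]
behind [0.5045 0.0233 0.165 ] [ 2.1  0.1 21.9]
```

View pics/w4.png

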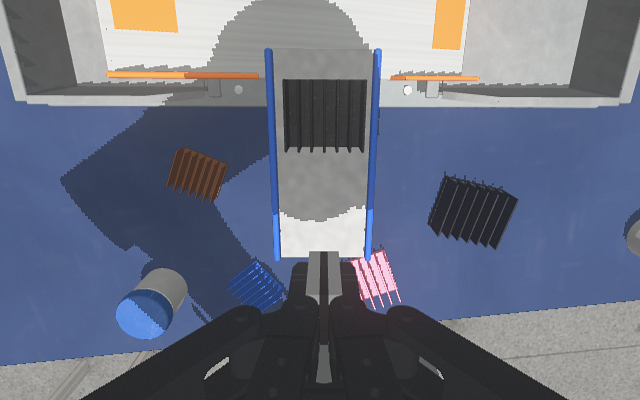

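The gate now lies down to the right, with the left pad (145,12) raised. The fingertip (323,255) is centred in the lane behind the heat sink (324,115). I descend to about 5 mm above the shelf.

move_arm --deltas '[{"dx": 0, "dy": 0, "dz": 30, "turn": 0, "grip": 1}, {"dx": 0, "dy": 0, "dz": 50, "turn": 0, "grip": 1}, {"dx": 0, "dy": 0, "dz": 58, "turn": 0, "grip": 1}, {"dx": 8, "dy": 0, "dz": 59, "turn": 0, "grip": 1}, {"dx": 16, "dy": 0, "dz": 59, "turn": 0, "grip": 1}]'

```text
time_s: 6.68
eef_pos: [0.5195, 0.0215, 0.1293]
tcp_rot: [0.998, -0.063, 0.001, -0.0]
contact_force: [0.6, 0.7, 0.2]
finger_gap: 0.001
grip_force: 0.0
```

move_arm --deltas '[{"dx": 8, "dy": 0, "dz": 0, "turn": 0, "grip": 1}, {"dx": 16, "dy": 0, "dz": 0, "turn": 0, "grip": 1}, {"dx": 24, "dy": 0, "dz": 0, "turn": 0, "grip": 1}, {"dx": 32, "dy": 0, "dz": 0, "turn": 0, "grip": 1}, {"dx": 40, "dy": 0, "dz": 0, "turn": 0, "grip": 1}]'

```text
time_s: 7.3
eef_pos: [0.5586, 0.0165, 0.1284]
tcp_rot: [0.998, -0.063, -0.0, 0.0]
contact_force: [-0.1, -0.0, -0.3]
finger_gap: -0.004
grip_force: 0.3
```

```bash
python3 st.py wrist pics/w5.png
```

```text
7.3 [0.5586 0.0165 0.1284] [ 0.39 -0.06 -0.2   0.   -1.43  1.06] [-0.1 -0.  -0.3]
stand frame [-7.050e-02  1.000e-04  1.284e-01]
over [ 0.6163 -0.0886  0.165 ] [ 70.4  97.1 -36.6]
press [ 0.6163 -0.0886  0.044 ] [70.4 97.1 84.4]
behind [0.5045 0.0233 0.165 ] [-54.5   0.  -36.6]
```

View pics/w5.png

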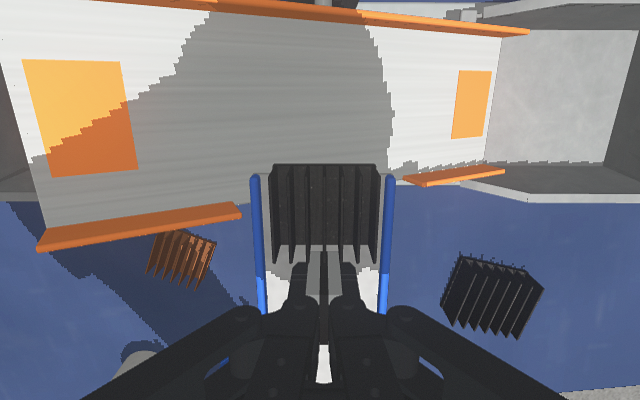

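The heat sink (324,215) is square in the lane with its front at the shelf edge and the finger touching its rear. The gate is down right. I keep pushing.

move_arm --deltas '[{"dx": 8, "dy": 0, "dz": 0, "turn": 0, "grip": 1}, {"dx": 16, "dy": 0, "dz": 0, "turn": 0, "grip": 1}, {"dx": 24, "dy": 0, "dz": 0, "turn": 0, "grip": 1}, {"dx": 32, "dy": 0, "dz": 0, "turn": 0, "grip": 1}, {"dx": 39, "dy": 0, "dz": 0, "turn": 0, "grip": 1}]'

```text
time_s: 7.98
eef_pos: [0.5973, 0.0116, 0.1283]
tcp_rot: [0.998, -0.063, 0.0, 0.0]
contact_force: [0.3, -0.7, 0.2]
finger_gap: 0.0
grip_force: 0.0
```

```bash
python3 st.py wrist pics/w6.png
```

```text
7.975 [0.5973 0.0116 0.1283] [ 0.35  0.05 -0.1   0.   -1.43  1.09] [ 0.3 -0.7  0.2]
stand frame [-3.140e-02  1.000e-04  1.283e-01]
over [ 0.6163 -0.0886  0.165 ] [ 31.4  97.1 -36.7]
press [ 0.6163 -0.0886  0.044 ] [31.4 97.1 84.3]
behind [0.5045 0.0233 0.165 ] [-93.6   0.  -36.7]
```

View pics/w6.png

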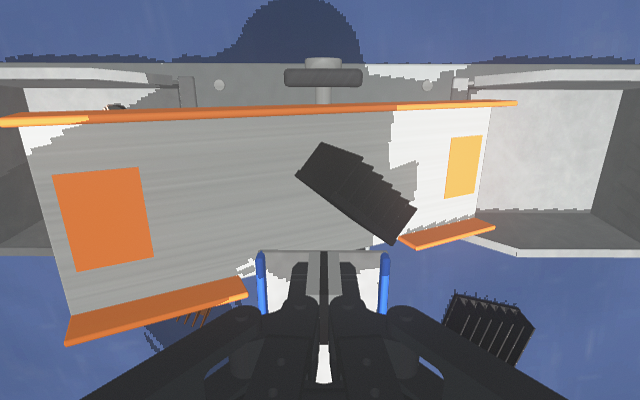

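The heat sink (357,193) is on the gate, turned and sliding towards the right bin. I back off along the lane and let it slide.

move_arm --deltas '[{"dx": -15, "dy": 0, "dz": 0, "turn": 0, "grip": 1}, {"dx": -40, "dy": 0, "dz": -5, "turn": 0, "grip": 1}, {"dx": -60, "dy": 0, "dz": -35, "turn": 0, "grip": 1}, {"dx": -60, "dy": 0, "dz": -75, "turn": 0, "grip": 1}, {"dx": -60, "dy": 0, "dz": -100, "turn": 0, "grip": 1}]'

```text
time_s: 8.65
eef_pos: [0.5375, 0.0193, 0.231]
tcp_rot: [0.998, -0.063, 0.001, -0.0]
contact_force: [-0.0, -0.4, -0.5]
finger_gap: -0.005
grip_force: 0.0
```

```bash
python3 st.py wrist pics/w7.png
```

```text
8.65 [0.5375 0.0193 0.231 ] [ 0.41 -0.13 -0.08  0.   -1.62  1.03] [-0.  -0.4 -0.5]
stand frame [-9.18e-02  1.00e-04  2.31e-01]
over [ 0.6163 -0.0886  0.165 ] [91.5 97.3 66.2]
press [ 0.6163 -0.0886  0.044 ] [ 91.1  97.4 187.2]
behind [0.5045 0.0233 0.165 ] [-33.4   0.2  65.9]
```

View pics/w7.png

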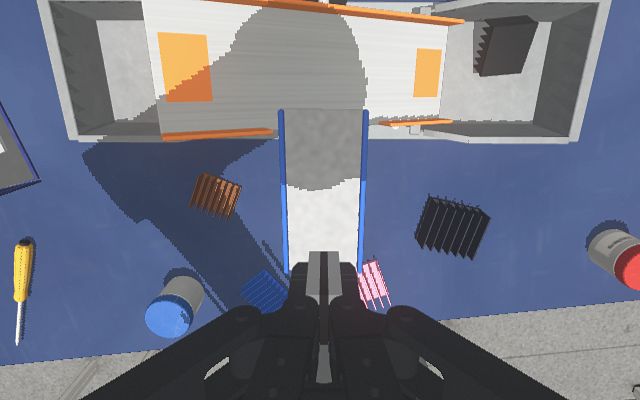

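The heat sink lies on its side in the right bin (505,45), and the gate is still down to the right. That was the last allowed view. I'll let it settle and check numerically.

move_arm --deltas '[{"dx": -30, "dy": 0, "dz": -10, "turn": 0, "grip": 1}, {"dx": -60, "dy": 0, "dz": -10, "turn": 0, "grip": 1}, {"dx": -60, "dy": 0, "dz": -10, "turn": 0, "grip": 1}, {"dx": -60, "dy": 0, "dz": -10, "turn": 0, "grip": 1}, {"dx": -60, "dy": 0, "dz": -10, "turn": 0, "grip": 1}]'

```text
time_s: 9.32
eef_pos: [0.478, 0.0268, 0.2378]
tcp_rot: [0.998, -0.063, -0.0, 0.0]
contact_force: [0.8, -0.0, -0.1]
finger_gap: -0.0
grip_force: 0.0
```

```bash
python3 - <<'E'
from h import *
import cv2,time
from bench import ctrl
s=[.6285,.0076,-.1263]
ims=[ctrl.read_camera("top")["img"].astype(int) for _ in range(6)]
a=ims[-1]; x0,x1,y0,y1=345,420,145,210
print("diff",np.abs(ims[0]-a)[y0:y1,x0:x1].max(), np.abs(ims[0]-a).max())
dark=(a[y0:y1,x0:x1].max(2)<65).astype(np.uint8)
n,l,st,c=cv2.connectedComponentsWithStats(dark)
for i in range(1,n):
    if st[i,4]>15:
        u,v=c[i]+[x0,y0]; w=pt("top",u,v,.035)-[s[0],s[1],0]; print(st[i],(u,v),"stand",R.from_euler('z',-s[2]).apply(w).round(3))
hsv=cv2.cvtColor(a.astype(np.uint8),cv2.COLOR_RGB2HSV)
m=((hsv[...,0]>8)&(hsv[...,0]<25)&(hsv[...,1]>120)&(hsv[...,2]>190)).astype(np.uint8)
n,l,st,c=cv2.connectedComponentsWithStats(m[140:200,240:420])
print([(st[i,4],(c[i]+[240,140]).round(1)) for i in range(1,n) if st[i,4]>30])
for g in(.42,.48):print(g,px("top",sw(s,gp(g,.1))).round(1),px("top",sw(s,gp(g,-.1))).round(1))
E
```

```text
diff 15 40
[(np.int32(77), array([325.3, 150.7])), (np.int32(108), array([299.5, 161.3])), (np.int32(79), array([362.2, 175.2]))]
0.42 [298.5 161.6] [363.6 174.7]
0.48 [299.4 161.2] [362.6 175. ]
```

```bash
python3 - <<'E'
from h import *
import cv2
from bench import ctrl
s=[.6285,.0076,-.1263]
A=[ctrl.read_camera("top")["img"] for _ in range(3)]
b=cv2.imread("pics/top0.png")[:,:,::-1].astype(int)
for a in A:
    m=((a.max(2)<100)&((b-a).max(2)>40)).astype(np.uint8); m[:, :374]=0;m[:145]=0;m[205:]=0;m[:,416:]=0
    n,l,st,c=cv2.connectedComponentsWithStats(m)
    i=1+st[1:,4].argmax(); w=pt("top",*c[i],.035)-[s[0],s[1],0]; print(st[i],c[i].round(2),R.from_euler('z',-s[2]).apply(w).round(3), px("top",sw(s,[0,-.177,.03])).round(0))
E
```

```text
[382 163  13  16 180] [387.36 170.63] [ 0.024 -0.163  0.035] [391. 179.]
[382 163  13  16 180] [387.36 170.63] [ 0.024 -0.163  0.035] [391. 179.]
[382 163  13  16 180] [387.36 170.63] [ 0.024 -0.163  0.035] [391. 179.]
```

```bash
python3 -c "
from bench import ctrl
print(ctrl.hand_in())"
```

```text
the job is handed in; nothing more can be done
None
```

The gate is on its right-hand stop (about 0.48 rad in the images), the heat sink lies at rest inside the right bin with nothing else touched, and the job is handed in; no verdict was returned.

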